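# Fetch the check weight from behind the bottles for the balance check

## Task

Move the two bottles and the steel canister that crowd the check weight off the aluminium plate and stand all three in the grey parking tray, then stand the check weight upright in the middle of the balance pan. After that put each container back, upright, on the very seat of the plate it came from. Set things down rather than dropping them, never tip a container over, and leave the tape roll, the case and the beaker where they are.

Things in the scene. Friction and masses are not known exactly. Their poses are not given: they have to be found in the camera images.
- round_bottle: Round white plastic bottle, body 58 mm diameter up to 100 mm, sloping shoulder, grey cap 36 mm diameter from 133 to 165 mm above its base (165 mm tall). About 0.2 to 0.4 kg. Origin: centre of its underside, z up. To be returned to where it stood at the start.
- square_bottle: Square white plastic bottle, body 54 x 54 mm and 110 mm high, flat shoulder, grey round cap 36 mm diameter from 118 to 150 mm above its base (150 mm tall). About 0.2 to 0.4 kg. Origin: centre of its underside, z up. To be returned to where it stood at the start.
- steel_canister: Round steel canister, body 60 mm diameter, lid 64 mm diameter at 118 to 128 mm, black round knob 32 mm diameter on top from 128 to 160 mm above its base (160 mm tall). About 0.25 to 0.45 kg. Origin: centre of its underside, z up. To be returned to where it stood at the start.
- check_weight: Low steel 500 g check weight: cylinder 42 mm diameter, 44 mm high, with a small knob 26 mm diameter above it (62 mm tall in all). Origin: centre of its underside, z up. It stands on the far middle seat of the plate, with the three containers close to its left, to its right and in front of it (towards the robot).
- store_plate: Fixed aluminium plate 150 x 190 mm (x, y), 6 mm thick, lying on the bench. Origin: centre of its underside; top at 6 mm. Printed rings mark four seats, in its frame: check weight (30, 0), containers (30, 65), (30, -65) and (-35, 0) mm; which container stands on which seat changes. All stand on its top within 3 mm of a seat.
- parking_tray: Fixed empty grey tray, 348 mm along its x, 158 mm along its y, walls 4 mm thick and 12 mm high, inner floor 4 mm above the bench (340 x 150 mm clear). Origin: centre of its underside. There is room for the three containers in a row along its x, about 100 mm apart. It lies to one side of the plate, the balance to the other; the sides change.
- balance_pan (a point): Centre of the upper face of the balance's round steel pan, 120 mm diameter, 70 mm above the bench. The white balance, 200 x 180 mm, is fixed, and its pan does not move; its housing is lower than the pan.
- tape_roll: Bystander: yellow tape roll lying flat, 96 mm diameter, 25 mm high. Origin: centre of its underside.
- case: Bystander: closed white plastic case, 60 x 100 mm, 36 mm high. Origin: centre of its underside.
- beaker: Bystander: open steel beaker, 64 mm diameter, 70 mm high. Origin: centre of its underside.

How it is judged:
On the way, in this order (a step that is already met when the one before it is completed fails the run):
1. all three containers stand upright in the parking tray, the check weight still in its place on the plate (x of round_bottle in the frame of parking_tray between -0.143 and 0.143 m and y of round_bottle in the frame of parking_tray between -0.05 and 0.05 m and z of each of round_bottle, square_bottle, steel_canister in the frame of parking_tray below 0.01 m and angle between each of round_bottle, square_bottle, steel_canister's own z axis and vertical below 0.1 rad and x of square_bottle in the frame of parking_tray between -0.143 and 0.143 m and y of square_bottle in the frame of parking_tray between -0.05 and 0.05 m and x of steel_canister in the frame of parking_tray between -0.143 and 0.143 m and y of steel_canister in the frame of parking_tray between -0.05 and 0.05 m and distance of check_weight from where it was at the start of the episode below 0.03 m), for 0.2 s.
2. the check weight stands on the balance pan, let go, while the containers are still in the parking tray (distance between check_weight and balance_pan below 0.015 m and angle between each of check_weight, round_bottle, square_bottle, steel_canister's own z axis and vertical below 0.1 rad and linear speed of check_weight below 0.03 m/s and contact force between the fingers and check_weight below 0.1 N and x of round_bottle in the frame of parking_tray between -0.143 and 0.143 m and y of round_bottle in the frame of parking_tray between -0.05 and 0.05 m and z of each of round_bottle, square_bottle, steel_canister in the frame of parking_tray below 0.01 m and x of square_bottle in the frame of parking_tray between -0.143 and 0.143 m and y of square_bottle in the frame of parking_tray between -0.05 and 0.05 m and x of steel_canister in the frame of parking_tray between -0.143 and 0.143 m and y of steel_canister in the frame of parking_tray between -0.05 and 0.05 m), for 0.2 s.
At the end, for the whole second after the job is handed in: The check weight stands upright on the balance pan, its centre within 15 mm of the pan's; each of the three containers stands upright within 15 mm of where it stood at the start; all are at rest and let go (distance between check_weight and balance_pan below 0.015 m and angle between each of check_weight, round_bottle, square_bottle, steel_canister's own z axis and vertical below 0.1 rad and linear speed of each of check_weight, round_bottle, square_bottle, steel_canister below 0.03 m/s and contact force between the fingers and check_weight below 0.1 N and distance of each of round_bottle, square_bottle, steel_canister from where it was at the start of the episode below 0.015 m and contact force between the fingers and round_bottle below 0.1 N and contact force between the fingers and square_bottle below 0.1 N and contact force between the fingers and steel_canister below 0.1 N); the robot touches nothing.
It fails at once if a container or the weight is tipped by more than 0.6 rad (angle between any of round_bottle, square_bottle, steel_canister, check_weight's own z axis and vertical above 0.6 rad).
It fails at once if a container or the weight is dropped (falls out of the fingers faster than 0.6 m/s, about 2 cm) ((linear speed of round_bottle above 0.6 m/s and contact force between the fingers and round_bottle below 0.05 N) or (linear speed of square_bottle above 0.6 m/s and contact force between the fingers and square_bottle below 0.05 N) or (linear speed of steel_canister above 0.6 m/s and contact force between the fingers and steel_canister below 0.05 N) or (linear speed of check_weight above 0.6 m/s and contact force between the fingers and check_weight below 0.05 N)).
It fails at once if the tape roll, the case or the beaker is displaced by more than 30 mm (distance of any of tape_roll, case, beaker from where it was at the start of the episode above 0.03 m).
It also fails if it takes over 128 s, if anything falls off the work surface, if the arm or the gripper's body presses on something with over 40 N, if the wrist force passes 120 N, or if a joint passes its speed limit or range.

## Robot

A 6-joint arm with a two-finger parallel gripper is mounted at the origin on the work surface. World frame = base frame: x ahead of the robot, y to its left, z up, the work surface at z = 0. Lengths are in m, angles in rad, forces in N, time in s.
With the tool pointing down it reaches from about 0.35 to 0.975 m from the base axis. Payload 4.9 kg.
Tool frame: the origin (TCP) lies on the centre line of the jaws, within the pads' length; the fingertips stand ahead of it and the grasp point (between the pads) is the TCP (manip.tip_extent is the z of the fingertips in the tool frame, in m); z points along the fingers, y is the line along which they close (so a half turn about z gives the same grasp; the last joint's range is limited). The gripper opens to 85 mm and grips with 20 to 120 N. Pads are 22 mm wide; open, the fingers measure 114 mm over their backs; the gripper's body (76 mm by 85 mm) begins 54 mm behind the grasp point. The pads swing forward as they close: fully open they stand 13 mm farther back than shut.
Start: joints at [1.184, 0.053, 1.613, -0, 1.476, -0.119], TCP at [0.165, 0.603, 0.25] pointing down, gripper open.
Joint ranges: [-3.01, 3.01], [-1.01, 2.22], [0.06, 2.58], [-1.02, 4.17], [0.09, 2.62], [-3.14, 3.14]. Speed limits (rad/s): [2.57, 2.57, 3.14, 3.14, 3.14, 3.14].

## Interface

Orientations are given as a unit quaternion [w, x, y, z].
In Python, from plant import manip gives the robot as it stands. The module is installed in compiled form; this text tells all that it offers.
- The arm moves only by the shell command python3 -m crank FILE, which reads ROWS from the file FILE. ROWS is one flat JSON list of numbers that holds 1 to 5 rows one after another, with no inner brackets; each row has 7 numbers: the opening from 0.0 (shut) to 1.0 (fully open), then dx, dy, dz in m, then a rotation vector rx, ry, rz in rad; each row shifts and turns the commanded pose from where the row before left it, along the tool's axes as they then stand; what a row does not reach is not made up. A row lasts 1/8 s, in which the tool goes at most 0.0625 m and 0.188 rad, less where a joint would pass 70% of its speed; a pose out of reach is approached as far as the arm can. The fingers move at their own pace and stop on an object; the grip force is fixed at half the most. Time passes only in rows, so rows that do not move let the fingers close. It prints the time, the measured TCP pose, the force, the opening and the grip force at its end. Input that does not fit is refused with a message, and nothing moves.
- manip.state(): the state, without advancing time (a new reading comes with each control period).
- manip.grab_frame(name): name is "scene" or "side" or "wrist"; returns (picture, depth): 400x640x3 uint8, red, green, blue; 400x640 float32, m along the optical axis (not along the pixel's ray), 0 where there is no reading.
- manip.camera_params(name): a dict with "intrinsics" (3x3 intrinsics, pixels), "xyz" and "orientation" of the camera in the world. Camera axes: x right, y down, z forward; pixel columns grow to the right and rows downward; lengths in m; the calibration is good to about 2 mm. A picture is of the moment at which its call begins: read the wrist's pose just before it. camera_params takes no time and is no camera call; for the wrist camera it gives the pose at the moment of the call.
- manip.job_done(): hands the job in; it is judged then, once.
Trained networks look in the newest picture that a camera, given by its name, has taken for a name from the list of things; names that differ only in an ending like _2 or _b are one class to them, and where a whole thing is asked for, a point or a joint stands for the part that bears it (a point fixed in the world has none). Each returns a list of dicts, best first, with "conf" (0 to 1); they miss things now and then, are a little off and sometimes report something else, mostly with a low value. They report only what shows in the picture. A call takes as long as a camera call.
- manip.look_for(camera, query): "extent" ([left, top, right, bottom] in pixels, round what is visible of it).
- manip.outline_of(camera, query): "region" (400x640 bool, what is visible of it) and "extent" ([left, top, right, bottom] in pixels, round what is visible of it).
- manip.mark_of(camera, query): "centre" ([row, column] in pixels: a listed point, or the origin of a listed thing).
The state is a dict: "time": time; "joint_pos": joint angles; "joint_vel": joint speeds; "joint_efforts": joint torques, N m; "tool_pos": TCP position; "tool_rot": TCP orientation; "contact_force": force on the tool from outside, world axes, zero at the start; "ft_torque": the same for the moment, N m; "gripper_width": opening from 0.0 (shut) to 1.0 (fully open); "grasp_force": force on a finger pad.
Only numpy, scipy, OpenCV 4.12 (cv2) and the standard library are available. Lean on these libraries where they do the work, as an engineer would, in place of code of your own. Each camera call takes 0.05 s, during which the arm holds its last target. There are 200 camera calls.

## Working session

There is one attempt and no reset: what is moved stays moved. The work goes in short steps, Python scripts to look and compute and a shell command to move; the robot and the scene stay as the last step left them, time stands still between calls to the robot, and variables do not carry over. Pictures are saved under pics/ and viewed, at most 14 in all, crops included, and the job is handed in when it is done.

```bash
mkdir -p pics
cat > h.py <<'E'
import numpy as np, cv2
from plant import manip
from scipy.spatial.transform import Rotation as R
def q2R(q): return R.from_quat([q[1],q[2],q[3],q[0]]).as_matrix()
def cloud(cam,d,P=None):
    P=P or manip.camera_params(cam); K=np.array(P["intrinsics"])
    v,u=np.indices(d.shape); 
    p=np.stack([(u-K[0,2])/K[0,0]*d,(v-K[1,2])/K[1,1]*d,d],-1)
    return p@q2R(P["orientation"]).T+np.array(P["xyz"])
E
python3 - <<'E'
from h import *
print(manip.state(), manip.tip_extent)
for c in ["scene","side","wrist"]:
    im,d=manip.grab_frame(c); cv2.imwrite(f"pics/{c}0.png",im[...,::-1]); np.save(f"{c}0.npy",d)
    P=manip.camera_params(c);print(c,P["xyz"],P["orientation"])
    X=cloud(c,d,P)
    if c=="wrist": continue
    for n in ["round_bottle","square_bottle","steel_canister","check_weight","store_plate","parking_tray","balance_pan","tape_roll","case","beaker"]:
        o=manip.outline_of(c,n)
        if not o: print(n,None);continue
        o=o[0]; r=o["region"]&(d>0); p=X[r]
        print(n,round(o["conf"],2),np.round(o["extent"]),"min",p.min(0).round(3),"max",p.max(0).round(3),"med",np.median(p,0).round(3))
E
```

```text
{'time': 0.0, 'joint_pos': array([ 1.18399280e+00,  5.33469064e-02,  1.61427062e+00, -2.60714641e-05,
        1.47598608e+00, -1.19023440e-01]), 'joint_vel': array([-0.00064708,  0.0004136 , -0.00057775, -0.00057354, -0.00151319,
        0.00014146]), 'joint_efforts': array([ 2.06234348e-03, -3.93664062e+01, -3.70186579e+01,  6.02891100e-05,
        6.72527152e-03, -1.26385405e-05]), 'tool_pos': array([0.16517257, 0.60218641, 0.24908311]), 'tool_rot': array([-2.39033731e-04,  1.33489065e-01,  9.91049776e-01, -9.76739402e-04]), 'contact_force': array([-0.39605576,  0.24253255,  0.07211241]), 'ft_torque': array([-0.02614978,  0.00872993, -0.00623523]), 'grasp_force': 0.0, 'gripper_width': 0.9975113876344415} 0.019
scene [1.3554471  0.21705634 0.80491605] [-0.24368367  0.55128619  0.72784974 -0.32701156]
round_bottle 0.82 [356. 166. 394. 240.] min [ 0.423  0.075 -0.003] max [0.61  0.133 0.174] med [0.596 0.107 0.098]
square_bottle 0.88 [333. 151. 360. 214.] min [ 0.495 -0.005  0.005] max [0.577 0.065 0.158] med [0.539 0.035 0.098]
steel_canister None
check_weight 0.69 [336. 202. 354. 23
[... 1182 characters left out ...]
x [0.64  0.137 0.008] med [0.534 0.089 0.005]
parking_tray 0.56 [264. 290. 492. 398.] min [ 0.286  0.205 -0.004] max [0.649 0.413 0.014] med [0.457 0.324 0.003]
balance_pan 0.7 [329. 144. 404. 190.] min [ 0.4   -0.397  0.005] max [ 0.614 -0.201  0.072] med [ 0.494 -0.258  0.047]
tape_roll 0.78 [396. 217. 440. 249.] min [ 0.321 -0.055 -0.004] max [0.423 0.043 0.026] med [0.375 0.009 0.016]
case 0.77 [244. 180. 272. 213.] min [ 0.726 -0.177  0.001] max [ 0.798 -0.072  0.038] med [ 0.759 -0.095  0.033]
beaker 0.55 [221. 216. 256. 257.] min [ 0.729 -0.052 -0.002] max [0.816 0.124 0.071] med [0.757 0.108 0.047]
wrist [0.09656742 0.62098354 0.37371702] [0.11307223 0.78734455 0.59985082 0.08649983]
```

Run:
```python
from h import *
from scipy.optimize import least_squares
for c in ["scene","side"]:
    d=np.load(c+"0.npy"); X=cloud(c,d); im=cv2.imread(f"pics/{c}0.png")
    z=X[...,2]; box=(d>0)&(X[...,0]>.4)&(X[...,0]<.7)&(X[...,1]>-.12)&(X[...,1]<.18)
    m=(box&(z>.13)&(z<.2)).astype(np.uint8); n,l,s,_=cv2.connectedComponentsWithStats(m)
    for i in range(1,n):
        if s[i,4]<20: continue
        p=X[l==i]; print(c,"cap",s[i,:5],p.min(0).round(3),p.max(0).round(3),np.percentile(p[:,2],95).round(4))
        t=p[p[:,2]>np.percentile(p[:,2],97)-.006]; print("  top",len(t),((t.min(0)+t.max(0))/2).round(4),t.mean(0).round(4))
        q=p[(p[:,2]<np.percentile(p[:,2],97)-.006)&(p[:,2]>np.percentile(p[:,2],97)-.028)]
        f=least_squares(lambda a:np.hypot(*(q[:,:2]-a).T)-(.016 if 0 else .0178),np.median(q[:,:2],0)-0.015*np.array([1,0] if c=="scene" else [0,1]),loss="soft_l1",f_scale=.002)
        print("  side",len(q),f.x.round(4))
    pan=(d>0)&(X[...,1]<-.15)&(abs(z-.07)<.006); p=X[pan]; print("pan",len(p),p.min(0).round(3),p.max(0).round(3),((p.max(0)+p.min(0))/2).round(4), cv2.minEnclosingCircle(p[:,:2].astype(np.float32)))
    tr=(d>0)&(X[...,1]>.18)&(z>.007)&(z<.018)&(X[...,0]>.2)&(X[...,0]<.7)&(X[...,1]<.45); p=X[tr]; print("tray",len(p),cv2.minAreaRect(p[:,:2].astype(np.float32)))
    pl=(box)&(z>.002)&(z<.012); p=X[pl]; print("plate",len(p),cv2.minAreaRect(p[:,:2].astype(np.float32)))
    cv2.imwrite(f"pics/{c}c.png",cv2.resize(im[120:320,150:530] if c=="scene" else im[130:400,200:500],None,fx=2,fy=2))
```

```text
scene cap [339 149  17  21 298] [0.507 0.011 0.13 ] [0.544 0.047 0.158] 0.1564
  top 164 [0.5244 0.029  0.1543] [0.5252 0.0296 0.1545]
  side 134 [0.5222 0.0292]
scene cap [297 163  31  29 627] [ 0.564 -0.058  0.13 ] [0.629 0.005 0.168] 0.1659
  top 145 [ 0.5973 -0.0263  0.1644] [ 0.5981 -0.0252  0.1647]
  side 136 [ 0.5924 -0.0272]
scene cap [368 165  19  27 410] [0.561 0.086 0.13 ] [0.598 0.122 0.174] 0.1714
  top 189 [0.5792 0.1037 0.1697] [0.58   0.1043 0.1698]
  side 155 [0.5773 0.1036]
pan 1970 [-0.515 -1.282  0.064] [ 0.596 -0.168  0.076] [ 0.0404 -0.7249  0.07  ] ((0.0023509389720857143, -0.6255322098731995), 0.6861621737480164)
tray 793 ((0.46873611211776733, 0.3158162832260132), (0.1582169234752655, 0.35411930084228516), 83.41102600097656)
plate 1548 ((0.54879230260849, 0.028697237372398376), (0.2952965497970581, 0.2967374920845032), 89.87206268310547)
side cap [309 158  29  25 468] [ 0.562 -0.055  0.13 ] [0.624 0.006 0.166] 0.1648
  top 100 [ 0.5928 -0.0272  0.1628] [ 0.5927 -0.0237  0.1637]
  side 141 [ 0.5936 -0.0304]
side cap [347 175  18  19 297] [0.503 0.01  0.13 ] [0.538 0.049 0.157] 0.1557
  top 145 [0.5209 0.0293 0.1535] [0.5208 0.0313 0.1541]
  side 152 [0.5208 0.0274]
side cap [317 184  18  26 419] [0.558 0.087 0.131] [0.592 0.123 0.172] 0.1705
  top 170 [0.5755 0.1045 0.1684] [0.5751 0.1064 0.1691]
  side 181 [0.5757 0.102 ]
pan 2561 [-1.206 -2.456  0.064] [ 1.67  -0.239  0.076] [ 0.2321 -1.3474  0.07  ] ((0.22748345136642456, -1.432202935218811), 1.752947449684143)
tray 1837 ((0.46666407585144043, 0.3137000799179077), (0.16260507702827454, 0.34913650155067444), 83.76871490478516)
plate 1502 ((0.5498825907707214, 0.054928459227085114), (0.3184950351715088, 0.2297113835811615), 6.995421886444092)
```

View pics/scene0.png

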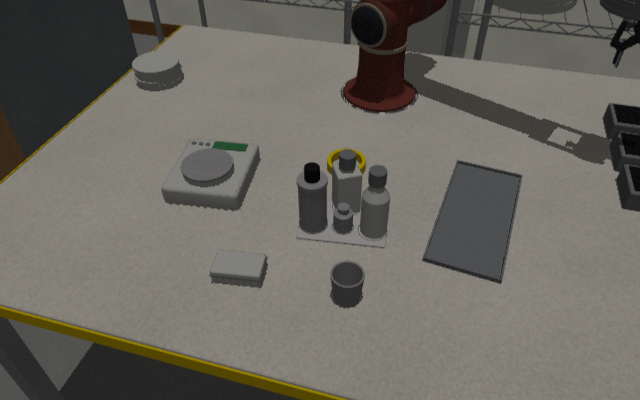

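View pics/side0.png

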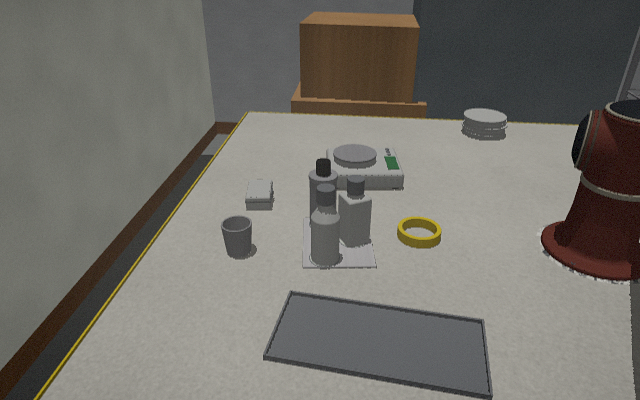

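```bash
python3 - <<'E'
from h import *
for c in ["scene","side"]:
    d=np.load(c+"0.npy"); X=cloud(c,d); z=X[...,2]
    m=(d>0)&(X[...,1]<-.15)&(X[...,1]>-.5)&(X[...,0]>.3)&(X[...,0]<.7)&(abs(z-.07)<.006); p=X[m]
    p=p[np.hypot(*(p[:,:2]-np.median(p[:,:2],0)).T)<.075]
    print(c,len(p),cv2.minEnclosingCircle(p[:,:2].astype(np.float32)),p.mean(0).round(4),np.median(p,0).round(4),((p.max(0)+p.min(0))/2).round(4))
    tr=(d>0)&(X[...,1]>.18)&(z>.007)&(z<.018)&(X[...,0]>.2)&(X[...,0]<.7)&(X[...,1]<.45)
    print(cv2.boxPoints(cv2.minAreaRect(X[tr][:,:2].astype(np.float32))).round(3).tolist())
E
echo '[1, 0, 0, 0, 0, 0, -0.134, 1, 0, 0, 0, 0, 0, -0.134, 1, 0, 0, 0, 0, 0, 0]' > m.json && python3 -m crank m.json
```

```text
scene 1382 ((0.5365229249000549, -0.3002159297466278), 0.06287417560815811) [ 0.5384 -0.2971  0.0688] [ 0.5386 -0.2973  0.0688] [ 0.5349 -0.2986  0.0686]
[[0.2840000092983246, 0.257999986410141], [0.6359999775886536, 0.21699999272823334], [0.6539999842643738, 0.37400001287460327], [0.3019999861717224, 0.41499999165534973]]
side 663 ((0.5311355590820312, -0.30025723576545715), 0.06293624639511108) [ 0.5328 -0.2944  0.0683] [ 0.5326 -0.293   0.0683] [ 0.5329 -0.2994  0.068 ]
[[0.2840000092983246, 0.25200000405311584], [0.6309999823570251, 0.21400000154972076], [0.6489999890327454, 0.37599998712539673], [0.3019999861717224, 0.4129999876022339]]
time: 1.52
tool_pos: [0.1654, 0.6027, 0.2503]
tool_rot: [0.0, 0.001, 1.0, 0.0]
contact_force: [-0.9, -0.1, -0.2]
gripper_width: 1.0
grasp_force: 0.0
```

```bash
echo '[1, -0.0343, -0.0416, 0, 0, 0, 0, 1, -0.0343, -0.0416, 0, 0, 0, 0, 1, -0.0343, -0.0416, 0, 0, 0, 0, 1, -0.0343, -0.0416, 0, 0, 0, 0]' > m.json && python3 -m crank m.json >/dev/null
echo '[1, -0.0343, -0.0416, 0, 0, 0, 0, 1, -0.0343, -0.0416, 0, 0, 0, 0, 1, -0.0343, -0.0416, 0, 0, 0, 0, 1, -0.0343, -0.0416, 0, 0, 0, 0]' > m.json && python3 -m crank m.json
echo '[0.8, -0.0343, -0.0416, 0, 0, 0, 0, 0.8, -0.0343, -0.0416, 0, 0, 0, 0, 0.8, -0.0343, -0.0416, 0, 0, 0, 0, 0.8, -0.0343, -0.0416, 0, 0, 0, 0, 0.8, 0, 0, 0, 0, 0, 0]' > m.json && python3 -m crank m.json
```

```text
time: 2.52
tool_pos: [0.4408, 0.2685, 0.2506]
tool_rot: [0.0, 0.001, 1.0, 0.0]
contact_force: [0.7, -0.8, -0.3]
gripper_width: 1.0
grasp_force: 0.0
time: 3.15
tool_pos: [0.5786, 0.1008, 0.2501]
tool_rot: [-0.0, 0.003, 1.0, -0.0]
contact_force: [-0.1, -0.5, -0.7]
gripper_width: 0.8
grasp_force: 0.0
```

```bash
echo '[0.8, 0.0015, 0.003, 0.03, 0, 0, 0, 0.8, 0, 0, 0.03, 0, 0, 0, 0.8, 0, 0, 0.029, 0, 0, 0, 0.8, 0, 0, 0, 0, 0, 0, 0.8, 0, 0, 0, 0, 0, 0]' > m.json && python3 -m crank m.json
echo '[0, 0, 0, 0, 0, 0, 0, 0, 0, 0, 0, 0, 0, 0, 0, 0, 0, 0, 0, 0, 0, 0, 0, 0, 0, 0, 0, 0, 0, 0, 0, 0, 0, 0, 0]' > m.json && python3 -m crank m.json
```

```text
time: 3.78
tool_pos: [0.576, 0.1071, 0.1627]
tool_rot: [0.001, -0.0, 1.0, 0.0]
contact_force: [-0.0, 0.1, 0.5]
gripper_width: 0.799
grasp_force: 0.0
time: 4.4
tool_pos: [0.5767, 0.1063, 0.1632]
tool_rot: [0.002, 0.0, 1.0, -0.0]
contact_force: [-0.2, -1.5, 5.2]
gripper_width: 0.406
grasp_force: 59.6
```

```bash
echo '[0, 0, 0, -0.025, 0, 0, 0, 0, 0, 0, -0.035, 0, 0, 0, 0, 0, 0, 0, 0, 0, 0]' > m.json && python3 -m crank m.json
echo '[0, 0.0218, 0.0418, 0, 0, 0, 0, 0, 0.0218, 0.0418, 0, 0, 0, 0, 0, 0.0218, 0.0418, 0, 0, 0, 0, 0, 0.0218, 0.0418, 0, 0, 0, 0, 0, 0.0218, 0.0418, 0, 0, 0, 0]' > m.json && python3 -m crank m.json
echo '[0, 0, 0, 0, 0, 0, 0, 0, 0, 0, 0, 0, 0, 0, 0, 0, 0, 0.02, 0, 0, 0, 0, 0, 0, 0.025, 0, 0, 0, 0, 0, 0, 0, 0, 0, 0]' > m.json && python3 -m crank m.json
```

```text
time: 4.78
tool_pos: [0.577, 0.1068, 0.2239]
tool_rot: [0.003, -0.0, 1.0, 0.0]
contact_force: [0.0, 0.5, -2.3]
gripper_width: 0.404
grasp_force: 60.2
time: 5.4
tool_pos: [0.4645, 0.3163, 0.2183]
tool_rot: [-0.002, -0.0, 1.0, -0.001]
contact_force: [1.4, 0.3, -2.1]
gripper_width: 0.4
grasp_force: 60.5
time: 6.02
tool_pos: [0.4648, 0.3136, 0.1718]
tool_rot: [-0.003, 0.001, 1.0, -0.002]
contact_force: [-0.3, -0.2, -3.8]
gripper_width: 0.401
grasp_force: 60.9
```

```bash
echo '[0, 0, 0, 0.008, 0, 0, 0, 0, 0, 0, 0, 0, 0, 0, 0, 0, 0, 0, 0, 0, 0]' > m.json && python3 -m crank m.json
echo '[0, 0, 0, 0.003, 0, 0, 0, 0, 0, 0, 0, 0, 0, 0, 0, 0, 0, 0, 0, 0, 0]' > m.json && python3 -m crank m.json
```

```text
time: 6.4
tool_pos: [0.467, 0.3157, 0.1691]
tool_rot: [0.001, -0.0, 1.0, 0.0]
contact_force: [0.2, -0.8, -3.5]
gripper_width: 0.401
grasp_force: 60.9
time: 6.78
tool_pos: [0.4665, 0.3156, 0.1653]
tool_rot: [0.0, -0.0, 1.0, 0.0]
contact_force: [-0.5, 0.2, -3.3]
gripper_width: 0.402
grasp_force: 60.9
```

```bash
echo '[0, 0, 0, 0.003, 0, 0, 0, 0, 0, 0, 0, 0, 0, 0, 0, 0, 0, 0, 0, 0, 0]' > m.json && python3 -m crank m.json
echo '[0, 0, 0, 0.002, 0, 0, 0, 0, 0, 0, 0, 0, 0, 0, 0, 0, 0, 0, 0, 0, 0]' > m.json && python3 -m crank m.json
```

```text
time: 7.15
tool_pos: [0.4665, 0.3156, 0.1622]
tool_rot: [-0.0, -0.0, 1.0, -0.0]
contact_force: [-0.2, -0.3, -3.0]
gripper_width: 0.403
grasp_force: 60.9
time: 7.52
tool_pos: [0.467, 0.3157, 0.1612]
tool_rot: [0.001, -0.0, 1.0, 0.0]
contact_force: [-0.6, -0.3, 3.7]
gripper_width: 0.404
grasp_force: 61.5
```

```bash
echo '[0.8, 0, 0, 0, 0, 0, 0, 0.8, 0, 0, 0, 0, 0, 0, 0.8, 0, 0, -0.03, 0, 0, 0, 0.8, 0, 0, -0.03, 0, 0, 0, 0.8, 0, 0, -0.03, 0, 0, 0]' > m.json && python3 -m crank m.json
echo '[0.8, -0.011, -0.0574, 0, 0, 0, 0, 0.8, -0.011, -0.0574, 0, 0, 0, 0, 0.8, -0.011, -0.0574, 0, 0, 0, 0, 0.8, -0.011, -0.0574, 0, 0, 0, 0, 0.8, -0.011, -0.0574, 0, 0, 0, 0]' > m.json && python3 -m crank m.json
echo '[0.8, 0, 0, 0, 0, 0, 0, 0.8, 0, 0, 0, 0, 0, 0, 0.8, 0, 0, 0, 0, 0, 0]' > m.json && python3 -m crank m.json
```

```text
time: 8.15
tool_pos: [0.4664, 0.3156, 0.251]
tool_rot: [-0.0, -0.0, 1.0, 0.0]
contact_force: [0.8, -0.8, -0.5]
gripper_width: 0.799
grasp_force: 0.0
time: 8.78
tool_pos: [0.5217, 0.0268, 0.2504]
tool_rot: [0.0, -0.0, 1.0, 0.0]
contact_force: [0.1, -0.3, -0.5]
gripper_width: 0.801
grasp_force: 0.0
time: 9.15
tool_pos: [0.5214, 0.0298, 0.2502]
tool_rot: [-0.0, -0.001, 1.0, 0.0]
contact_force: [0.7, -0.5, -0.3]
gripper_width: 0.803
grasp_force: 0.0
```

Run:
```python
from h import *
for c in ["scene","side"]:
    im,d=manip.grab_frame(c); X=cloud(c,d); cv2.imwrite(f"pics/{c}1.png",im[...,::-1])
    m=(d>0)&(np.hypot(X[...,0]-.467,X[...,1]-.3157)<.035)&(X[...,2]>.16)&(X[...,2]<.18); p=X[m]; print(c,len(p),p.min(0).round(3),p.max(0).round(3))
```

```text
scene 206 [0.45  0.296 0.16 ] [0.49  0.331 0.171]
side 366 [0.449 0.294 0.16 ] [0.483 0.331 0.17 ]
```

```bash
echo '[0.8, 0, 0, 0.03, 0, 0, 0, 0.8, 0, 0, 0.03, 0, 0, 0, 0.8, 0, 0, 0.03, 0, 0, 0, 0.8, 0, 0, 0.015, 0, 0, 0, 0.8, 0, 0, 0, 0, 0, 0]' > m.json && python3 -m crank m.json
echo '[0, 0, 0, 0, 0, 0, 0, 0, 0, 0, 0, 0, 0, 0, 0, 0, 0, 0, 0, 0, 0, 0, 0, 0, 0, 0, 0, 0, 0, 0, 0, 0, 0, 0, 0]' > m.json && python3 -m crank m.json
echo '[0, 0, 0, -0.025, 0, 0, 0, 0, 0, 0, -0.035, 0, 0, 0, 0, 0, 0, 0, 0, 0, 0]' > m.json && python3 -m crank m.json
```

```text
time: 9.88
tool_pos: [0.5209, 0.0291, 0.1443]
tool_rot: [-0.001, -0.001, 1.0, 0.0]
contact_force: [0.8, -0.4, 0.0]
gripper_width: 0.801
grasp_force: 0.0
time: 10.5
tool_pos: [0.5228, 0.0283, 0.1473]
tool_rot: [0.002, -0.0, 1.0, -0.0]
contact_force: [-0.4, -1.0, 6.6]
gripper_width: 0.402
grasp_force: 60.0
time: 10.88
tool_pos: [0.5232, 0.0285, 0.2079]
tool_rot: [0.003, -0.0, 1.0, -0.0]
contact_force: [0.8, -0.5, -1.9]
gripper_width: 0.404
grasp_force: 60.1
```

```bash
echo '[0, 0.022, 0.0425, 0, 0, 0, 0, 0, 0.022, 0.0425, 0, 0, 0, 0, 0, 0.022, 0.0425, 0, 0, 0, 0, 0, 0.022, 0.0425, 0, 0, 0, 0]' > m.json && python3 -m crank m.json
echo '[0, 0.022, 0.0425, 0, 0, 0, 0, 0, 0.022, 0.0425, 0, 0, 0, 0, 0, 0.022, 0.0425, 0, 0, 0, 0, 0, 0, 0, 0, 0, 0, 0, 0, 0, 0, 0, 0, 0, 0]' > m.json && python3 -m crank m.json
echo '[0, 0, 0, 0.025, 0, 0, 0, 0, 0, 0, 0.025, 0, 0, 0, 0, 0, 0, 0.005, 0, 0, 0, 0, 0, 0, 0, 0, 0, 0, 0, 0, 0, 0, 0, 0, 0]' > m.json && python3 -m crank m.json
echo '[0, 0, 0, 0.003, 0, 0, 0, 0, 0, 0, 0, 0, 0, 0, 0, 0, 0, 0, 0, 0, 0]' > m.json && python3 -m crank m.json
```

```text
time: 11.38
tool_pos: [0.4316, 0.1994, 0.2027]
tool_rot: [-0.002, 0.0, 1.0, -0.0]
contact_force: [0.1, 1.0, -2.8]
gripper_width: 0.406
grasp_force: 60.5
time: 12.0
tool_pos: [0.3669, 0.3253, 0.2034]
tool_rot: [-0.001, -0.0, 1.0, -0.001]
contact_force: [0.1, 0.1, -2.3]
gripper_width: 0.407
grasp_force: 61.0
time: 12.62
tool_pos: [0.3684, 0.3262, 0.1516]
tool_rot: [0.001, 0.0, 1.0, 0.001]
contact_force: [-0.5, 0.1, -1.7]
gripper_width: 0.403
grasp_force: 61.0
time: 13.0
tool_pos: [0.3675, 0.3261, 0.1475]
tool_rot: [0.0, -0.0, 1.0, 0.0]
contact_force: [1.0, -0.2, -2.5]
gripper_width: 0.402
grasp_force: 61.0
```

```bash
echo '[0, 0, 0, 0.003, 0, 0, 0, 0, 0, 0, 0, 0, 0, 0, 0, 0, 0, 0, 0, 0, 0]' > m.json && python3 -m crank m.json
echo '[0, 0, 0, 0.002, 0, 0, 0, 0, 0, 0, 0, 0, 0, 0, 0, 0, 0, 0, 0, 0, 0]' > m.json && python3 -m crank m.json
```

```text
time: 13.38
tool_pos: [0.368, 0.3263, 0.1452]
tool_rot: [0.001, -0.0, 1.0, 0.0]
contact_force: [-0.4, -1.7, 4.1]
gripper_width: 0.406
grasp_force: 61.3
time: 13.75
tool_pos: [0.3687, 0.3265, 0.1453]
tool_rot: [0.001, -0.0, 1.0, 0.0]
contact_force: [-3.5, -3.2, 12.8]
gripper_width: 0.401
grasp_force: 62.5
```

```bash
echo '[0.8, 0, 0, 0, 0, 0, 0, 0.8, 0, 0, 0, 0, 0, 0, 0.8, 0, 0, -0.035, 0, 0, 0, 0.8, 0, 0, -0.035, 0, 0, 0, 0.8, 0, 0, -0.037, 0, 0, 0]' > m.json && python3 -m crank m.json
echo '[0.8, -0.02825, -0.0443, 0, 0, 0, 0, 0.8, -0.02825, -0.0443, 0, 0, 0, 0, 0.8, -0.02825, -0.0443, 0, 0, 0, 0, 0.8, -0.02825, -0.0443, 0, 0, 0, 0]' > m.json && python3 -m crank m.json
echo '[0.8, -0.02825, -0.0443, 0, 0, 0, 0, 0.8, -0.02825, -0.0443, 0, 0, 0, 0, 0.8, -0.02825, -0.0443, 0, 0, 0, 0, 0.8, -0.02825, -0.0443, 0, 0, 0, 0, 0.8, 0, 0, 0, 0, 0, 0]' > m.json && python3 -m crank m.json
echo '[0.8, 0, 0, 0, 0, 0, 0, 0.8, 0, 0, 0, 0, 0, 0]' > m.json && python3 -m crank m.json
python3 - <<'E'
from h import *
for c in ["scene","side"]:
    im,d=manip.grab_frame(c); cv2.imwrite(f"pics/{c}2.png",im[...,::-1])
E
```

```text
time: 14.38
tool_pos: [0.3671, 0.3258, 0.2493]
tool_rot: [-0.001, -0.0, 1.0, -0.0]
contact_force: [0.4, -0.1, 1.1]
gripper_width: 0.797
grasp_force: 0.0
time: 14.88
tool_pos: [0.481, 0.1475, 0.2487]
tool_rot: [-0.0, -0.0, 1.0, 0.0]
contact_force: [1.4, 0.0, 0.9]
gripper_width: 0.804
grasp_force: 0.0
time: 15.5
tool_pos: [0.5944, -0.031, 0.248]
tool_rot: [-0.001, 0.002, 1.0, -0.0]
contact_force: [0.4, 0.1, 0.4]
gripper_width: 0.802
grasp_force: 0.0
time: 15.75
tool_pos: [0.593, -0.0271, 0.2491]
tool_rot: [-0.0, -0.001, 1.0, 0.0]
contact_force: [0.6, -0.6, 0.8]
gripper_width: 0.799
grasp_force: 0.0
```

View pics/scene2.png

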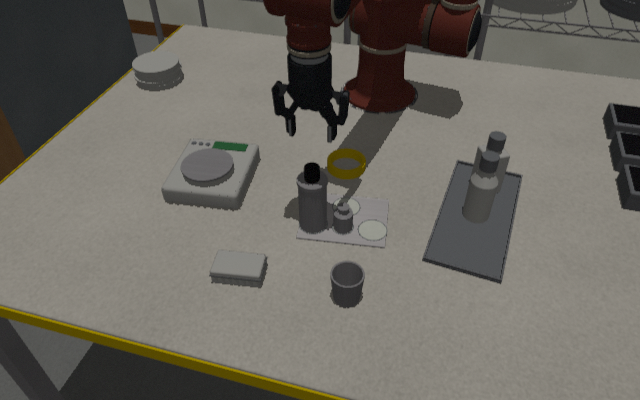

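```bash
echo '[0.8, 0, 0, 0.03, 0, 0, 0, 0.8, 0, 0, 0.03, 0, 0, 0, 0.8, 0, 0, 0.031, 0, 0, 0, 0.8, 0, 0, 0, 0, 0, 0, 0.8, 0, 0, 0, 0, 0, 0]' > m.json && python3 -m crank m.json
echo '[0, 0, 0, 0, 0, 0, 0, 0, 0, 0, 0, 0, 0, 0, 0, 0, 0, 0, 0, 0, 0, 0, 0, 0, 0, 0, 0, 0, 0, 0, 0, 0, 0, 0, 0]' > m.json && python3 -m crank m.json
echo '[0, 0, 0, -0.025, 0, 0, 0, 0, 0, 0, -0.035, 0, 0, 0, 0, 0, 0, -0.04, 0, 0, 0, 0, 0, 0, 0, 0, 0, 0]' > m.json && python3 -m crank m.json
```

```text
time: 16.48
tool_pos: [0.5942, -0.028, 0.1598]
tool_rot: [0.001, -0.0, 1.0, -0.0]
contact_force: [0.0, -0.4, 1.4]
gripper_width: 0.8
grasp_force: 0.0
time: 17.1
tool_pos: [0.5946, -0.0283, 0.1601]
tool_rot: [0.001, -0.0, 1.0, -0.0]
contact_force: [-0.0, 1.4, 6.1]
gripper_width: 0.356
grasp_force: 59.9
time: 17.6
tool_pos: [0.5951, -0.0287, 0.2612]
tool_rot: [0.003, -0.0, 1.0, -0.001]
contact_force: [0.4, -0.2, -4.1]
gripper_width: 0.351
grasp_force: 60.2
```

Grasp TCP (0.5946,-0.0283,0.160). Carry to the tray.

```bash
echo '[0, 0.0047, 0.055, 0, 0, 0, 0, 0, 0.0047, 0.055, 0, 0, 0, 0, 0, 0.0047, 0.055, 0, 0, 0, 0, 0, 0.0047, 0.055, 0, 0, 0, 0, 0, 0.0047, 0.055, 0, 0, 0, 0]' > m.json && python3 -m crank m.json
echo '[0, 0.0047, 0.055, 0, 0, 0, 0, 0, 0, 0, 0, 0, 0, 0, 0, 0, 0, 0.03, 0, 0, 0, 0, 0, 0, 0.035, 0, 0, 0, 0, 0, 0, 0.03, 0, 0, 0]' > m.json && python3 -m crank m.json
echo '[0, 0, 0, 0.002, 0, 0, 0, 0, 0, 0, 0, 0, 0, 0, 0, 0, 0, 0, 0, 0, 0]' > m.json && python3 -m crank m.json
```

```text
time: 18.23
tool_pos: [0.5683, 0.2479, 0.254]
tool_rot: [-0.003, -0.0, 1.0, -0.001]
contact_force: [1.2, 1.5, -4.4]
gripper_width: 0.351
grasp_force: 60.5
time: 18.85
tool_pos: [0.5637, 0.2999, 0.1585]
tool_rot: [-0.002, 0.0, 1.0, -0.001]
contact_force: [0.0, 0.1, -4.6]
gripper_width: 0.359
grasp_force: 61.4
time: 19.23
tool_pos: [0.5657, 0.3016, 0.162]
tool_rot: [0.001, 0.0, 1.0, 0.0]
contact_force: [0.6, 0.8, -4.0]
gripper_width: 0.351
grasp_force: 66.7
```

```bash
echo '[0, 0, 0, 0.002, 0, 0, 0, 0, 0, 0, 0, 0, 0, 0, 0, 0, 0, 0, 0, 0, 0]' > m.json && python3 -m crank m.json
echo '[0, 0, 0, 0.002, 0, 0, 0, 0, 0, 0, 0, 0, 0, 0, 0, 0, 0, 0, 0, 0, 0]' > m.json && python3 -m crank m.json
```

```text
time: 19.6
tool_pos: [0.5654, 0.3017, 0.1594]
tool_rot: [0.0, -0.0, 1.0, 0.0]
contact_force: [-0.3, 0.7, -4.5]
gripper_width: 0.357
grasp_force: 66.8
time: 19.98
tool_pos: [0.5653, 0.3017, 0.1572]
tool_rot: [-0.0, -0.0, 1.0, -0.0]
contact_force: [0.8, -0.4, -4.0]
gripper_width: 0.355
grasp_force: 66.8
```

```bash
echo '[0, 0, 0, 0.0015, 0, 0, 0, 0, 0, 0, 0, 0, 0, 0, 0, 0, 0, 0, 0, 0, 0]' > m.json && python3 -m crank m.json
echo '[0, 0, 0, 0.001, 0, 0, 0, 0, 0, 0, 0, 0, 0, 0, 0, 0, 0, 0, 0, 0, 0]' > m.json && python3 -m crank m.json
```

```text
time: 20.35
tool_pos: [0.5653, 0.3017, 0.1558]
tool_rot: [-0.0, -0.0, 1.0, -0.0]
contact_force: [-0.5, -0.9, -3.4]
gripper_width: 0.353
grasp_force: 66.8
time: 20.72
tool_pos: [0.5656, 0.3018, 0.1555]
tool_rot: [0.0, -0.0, 1.0, 0.0]
contact_force: [-1.3, -0.3, -0.6]
gripper_width: 0.352
grasp_force: 67.1
```

```bash
echo '[0.8, 0, 0, 0, 0, 0, 0, 0.8, 0, 0, 0, 0, 0, 0, 0.8, 0, 0, -0.03, 0, 0, 0, 0.8, 0, 0, -0.03, 0, 0, 0, 0.8, 0, 0, -0.03, 0, 0, 0]' > m.json && python3 -m crank m.json
echo '[0.8, -0.004, -0.0526, 0, 0, 0, 0, 0.8, -0.004, -0.0526, 0, 0, 0, 0, 0.8, -0.004, -0.0526, 0, 0, 0, 0, 0.8, -0.004, -0.0526, 0, 0, 0, 0, 0.8, -0.004, -0.0526, 0, 0, 0, 0]' > m.json && python3 -m crank m.json
echo '[0.8, 0, 0, 0.03, 0, 0, 0, 0.8, 0, 0, 0.03, 0, 0, 0, 0.8, 0, 0, 0, 0, 0, 0, 0.8, 0, 0, 0, 0, 0, 0]' > m.json && python3 -m crank m.json
python3 - <<'E'
from h import *
for c in ["scene","side"]:
    im,d=manip.grab_frame(c); cv2.imwrite(f"pics/{c}3.png",im[...,::-1]); X=cloud(c,d)
    for n,x,y,a,b in [("w",.586,.039,.045,.075),("can",.565,.302,.14,.18),("rnd",.467,.316,.14,.18),("sq",.368,.326,.13,.165)]:
        p=X[(d>0)&(np.hypot(X[...,0]-x,X[...,1]-y)<.03)&(X[...,2]>a)&(X[...,2]<b)]
        if len(p): print(c,n,len(p),((p.min(0)+p.max(0))/2).round(4),p.max(0)[2].round(3))
E
```

```text
time: 21.35
tool_pos: [0.5655, 0.3017, 0.246]
tool_rot: [0.0, -0.0, 1.0, 0.0]
contact_force: [0.9, -0.1, 0.2]
gripper_width: 0.796
grasp_force: 0.0
time: 21.98
tool_pos: [0.5856, 0.037, 0.2454]
tool_rot: [0.001, -0.0, 1.0, -0.0]
contact_force: [0.5, 0.3, 0.9]
gripper_width: 0.802
grasp_force: 0.0
time: 22.48
tool_pos: [0.5861, 0.0388, 0.1863]
tool_rot: [0.001, -0.0, 1.0, -0.0]
contact_force: [0.2, -0.1, 0.3]
gripper_width: 0.799
grasp_force: 0.0
scene w 269 [0.5914 0.0388 0.0576] 0.07
scene can 296 [0.5664 0.3035 0.1531] 0.166
scene rnd 349 [0.4687 0.3137 0.1559] 0.172
scene sq 268 [0.3709 0.3277 0.1432] 0.156
side w 243 [0.5856 0.0405 0.0569] 0.069
side can 441 [0.563  0.3046 0.1527] 0.165
side rnd 626 [0.4661 0.3128 0.1549] 0.17
side sq 600 [0.3673 0.3269 0.1427] 0.155
```

View pics/scene3.png

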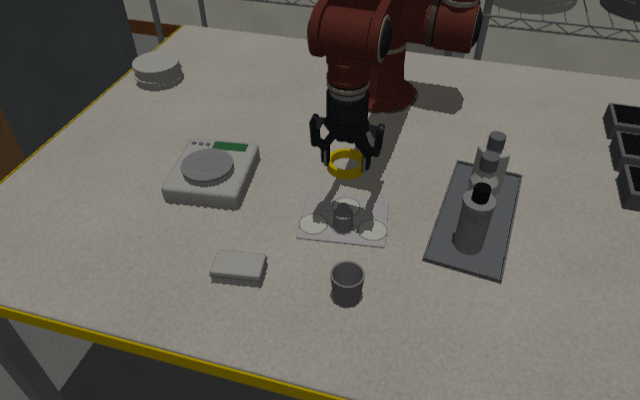

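```bash
echo '[0.9, -0.001, 0, 0.035, 0, 0, 0, 0.9, 0, 0, 0.035, 0, 0, 0, 0.9, 0, 0, 0.035, 0, 0, 0, 0.9, 0, 0, 0.035, 0, 0, 0, 0.9, 0, 0, 0.01, 0, 0, 0]' > m.json && python3 -m crank m.json
echo '[0.9, 0, 0, 0, 0, 0, 0, 0.9, 0, 0, 0, 0, 0, 0]' > m.json && python3 -m crank m.json
echo '[0, 0, 0, 0, 0, 0, 0, 0, 0, 0, 0, 0, 0, 0, 0, 0, 0, 0, 0, 0, 0, 0, 0, 0, 0, 0, 0, 0, 0, 0, 0, 0, 0, 0, 0]' > m.json && python3 -m crank m.json
```

```text
time: 23.2
tool_pos: [0.5855, 0.0389, 0.0335]
tool_rot: [-0.001, -0.0, 1.0, 0.0]
contact_force: [-0.6, 1.3, -0.2]
gripper_width: 0.898
grasp_force: 0.0
time: 23.45
tool_pos: [0.5881, 0.0387, 0.0371]
tool_rot: [0.002, -0.0, 1.0, -0.0]
contact_force: [-0.7, -0.7, 0.6]
gripper_width: 0.897
grasp_force: 0.0
time: 24.08
tool_pos: [0.5875, 0.0383, 0.0363]
tool_rot: [0.001, -0.0, 1.0, -0.0]
contact_force: [-1.4, -2.2, 6.6]
gripper_width: 0.475
grasp_force: 61.9
```

```bash
echo '[0, 0, 0, -0.025, 0, 0, 0, 0, 0, 0, -0.04, 0, 0, 0, 0, 0, 0, -0.045, 0, 0, 0, 0, 0, 0, 0, 0, 0, 0]' > m.json && python3 -m crank m.json
echo '[0, 0.0087, -0.0562, 0, 0, 0, 0, 0, 0.0087, -0.0562, 0, 0, 0, 0, 0, 0.0087, -0.0562, 0, 0, 0, 0, 0, 0.0087, -0.0562, 0, 0, 0, 0, 0, 0.0087, -0.0562, 0, 0, 0, 0]' > m.json && python3 -m crank m.json
echo '[0, 0.0087, -0.0562, 0, 0, 0, 0, 0, 0, 0, 0, 0, 0, 0, 0, 0, 0, 0.02, 0, 0, 0, 0, 0, 0, 0.017, 0, 0, 0, 0, 0, 0, 0, 0, 0, 0]' > m.json && python3 -m crank m.json
echo '[0, 0, 0, 0, 0, 0, 0, 0, 0, 0, 0, 0, 0, 0]' > m.json && python3 -m crank m.json
```

```text
time: 24.58
tool_pos: [0.5886, 0.0387, 0.1482]
tool_rot: [0.004, -0.0, 1.0, -0.0]
contact_force: [1.6, -0.0, -4.6]
gripper_width: 0.477
grasp_force: 62.1
time: 25.2
tool_pos: [0.5406, -0.2428, 0.1407]
tool_rot: [-0.002, -0.0, 1.0, 0.002]
contact_force: [1.1, 1.1, -4.2]
gripper_width: 0.474
grasp_force: 62.5
time: 25.82
tool_pos: [0.5324, -0.2957, 0.1035]
tool_rot: [-0.003, -0.001, 1.0, 0.002]
contact_force: [0.2, 1.0, -5.1]
gripper_width: 0.475
grasp_force: 63.0
time: 26.08
tool_pos: [0.535, -0.2986, 0.1088]
tool_rot: [0.001, -0.0, 1.0, -0.001]
contact_force: [0.2, -0.6, -5.5]
gripper_width: 0.47
grasp_force: 63.1
```

```bash
echo '[0, 0, 0, 0.005, 0, 0, 0, 0, 0, 0, 0, 0, 0, 0, 0, 0, 0, 0, 0, 0, 0]' > m.json && python3 -m crank m.json
echo '[0, 0, 0, 0.002, 0, 0, 0, 0, 0, 0, 0, 0, 0, 0, 0, 0, 0, 0, 0, 0, 0]' > m.json && python3 -m crank m.json
echo '[0, 0, 0, 0.0015, 0, 0, 0, 0, 0, 0, 0, 0, 0, 0, 0, 0, 0, 0, 0, 0, 0]' > m.json && python3 -m crank m.json
```

```text
time: 26.45
tool_pos: [0.5342, -0.2985, 0.1028]
tool_rot: [-0.0, -0.0, 1.0, 0.0]
contact_force: [-0.1, 0.8, -4.4]
gripper_width: 0.47
grasp_force: 63.1
time: 26.82
tool_pos: [0.5343, -0.2985, 0.1008]
tool_rot: [-0.0, -0.0, 1.0, -0.0]
contact_force: [-0.5, 0.3, -5.1]
gripper_width: 0.475
grasp_force: 63.1
time: 27.2
tool_pos: [0.5344, -0.2987, 0.1003]
tool_rot: [0.0, -0.0, 1.0, -0.0]
contact_force: [-4.6, 2.1, 4.9]
gripper_width: 0.476
grasp_force: 63.9
```

```bash
echo '[0.9, 0, 0, 0, 0, 0, 0, 0.9, 0, 0, 0, 0, 0, 0, 0.9, 0, 0, 0, 0, 0, 0, 0.9, 0, 0, -0.03, 0, 0, 0, 0.9, 0, 0, -0.04, 0, 0, 0]' > m.json && python3 -m crank m.json
echo '[0.9, 0, 0, -0.04, 0, 0, 0, 0.9, 0, 0, -0.04, 0, 0, 0, 0.8, -0.006, 0.058, 0, 0, 0, 0, 0.8, -0.006, 0.058, 0, 0, 0, 0, 0.8, -0.006, 0.058, 0, 0, 0, 0]' > m.json && python3 -m crank m.json
python3 - <<'E'
from h import *
for c in ["scene","side"]:
    im,d=manip.grab_frame(c); cv2.imwrite(f"pics/{c}4.png",im[...,::-1]); X=cloud(c,d)
    for n,x,y,a,b in [("w",.535,-.299,.08,.14),("pan",.535,-.299,.06,.076),("can",.565,.302,.14,.18),("rnd",.467,.316,.14,.18),("sq",.368,.326,.13,.165)]:
        p=X[(d>0)&(np.hypot(X[...,0]-x,X[...,1]-y)<(.03 if n!="pan" else .075))&(X[...,2]>a)&(X[...,2]<b)]
        if len(p): print(c,n,len(p),((p.min(0)+p.max(0))/2).round(4),p.max(0)[2].round(3))
    cv2.imwrite(f"pics/{c}4c.png",cv2.resize(im[120:300,150:400,::-1],None,fx=3,fy=3))
E
```

```text
time: 27.82
tool_pos: [0.5335, -0.298, 0.1684]
tool_rot: [-0.001, -0.0, 1.0, 0.001]
contact_force: [-0.4, -0.4, 0.8]
gripper_width: 0.899
grasp_force: 0.0
time: 28.45
tool_pos: [0.5523, -0.1231, 0.2496]
tool_rot: [0.001, 0.0, 1.0, -0.0]
contact_force: [0.7, 0.2, 0.2]
gripper_width: 0.796
grasp_force: 0.0
scene w 422 [ 0.5373 -0.295   0.1074] 0.134
scene pan 1082 [ 0.535  -0.2988  0.069 ] 0.076
scene can 294 [0.5671 0.3034 0.1533] 0.166
scene rnd 349 [0.4701 0.3136 0.1558] 0.171
scene sq 266 [0.3719 0.3276 0.1433] 0.156
side w 291 [ 0.5336 -0.2942  0.1062] 0.132
side pan 547 [ 0.533  -0.2952  0.0689] 0.076
side can 440 [0.5631 0.3037 0.1524] 0.165
side rnd 624 [0.466  0.3124 0.1549] 0.17
side sq 607 [0.3674 0.3264 0.1424] 0.155
```

View pics/scene4c.png

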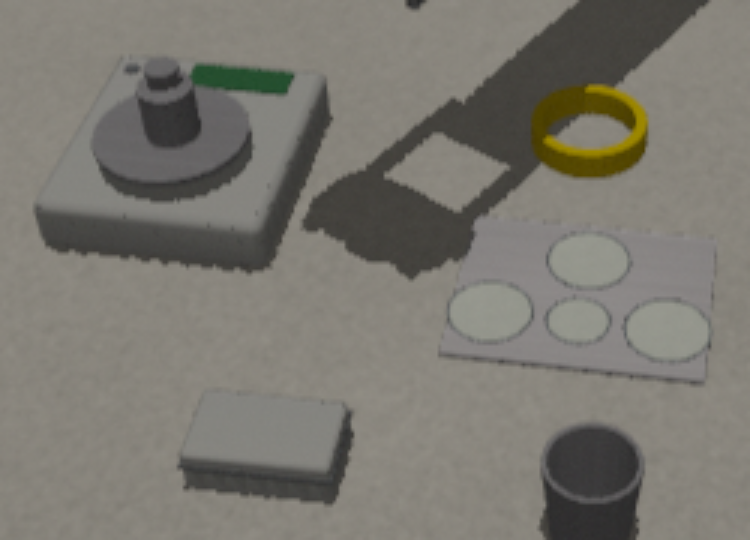

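```bash
echo '[0.8, -0.0016, 0.0533, 0, 0, 0, 0, 0.8, -0.0016, 0.0533, 0, 0, 0, 0, 0.8, -0.0016, 0.0533, 0, 0, 0, 0, 0.8, -0.0016, 0.0533, 0, 0, 0, 0]' > m.json && python3 -m crank m.json
echo '[0.8, -0.0016, 0.0533, 0, 0, 0, 0, 0.8, -0.0016, 0.0533, 0, 0, 0, 0, 0.8, -0.0016, 0.0533, 0, 0, 0, 0, 0.8, -0.0016, 0.0533, 0, 0, 0, 0, 0.8, 0, 0, 0, 0, 0, 0]' > m.json && python3 -m crank m.json
echo '[0.8, 0, 0, 0, 0, 0, 0, 0.8, 0, 0, 0, 0, 0, 0]' > m.json && python3 -m crank m.json
```

```text
time: 29.05
tool_pos: [0.5588, 0.0896, 0.2494]
tool_rot: [0.0, 0.0, 1.0, -0.0]
contact_force: [0.9, 0.1, 0.1]
gripper_width: 0.803
grasp_force: 0.0
time: 29.68
tool_pos: [0.5649, 0.3045, 0.2489]
tool_rot: [-0.0, -0.002, 1.0, 0.0]
contact_force: [-0.9, 0.6, -0.6]
gripper_width: 0.8
grasp_force: 0.0
time: 29.92
tool_pos: [0.5653, 0.3006, 0.2493]
tool_rot: [0.0, 0.001, 1.0, -0.0]
contact_force: [0.7, -0.6, 0.6]
gripper_width: 0.802
grasp_force: 0.0
```

```bash
echo '[0.8, 0, 0.001, 0.03, 0, 0, 0, 0.8, 0, 0, 0.03, 0, 0, 0, 0.8, 0, 0, 0.0315, 0, 0, 0, 0.8, 0, 0, 0, 0, 0, 0, 0.8, 0, 0, 0, 0, 0, 0]' > m.json && python3 -m crank m.json
echo '[0, 0, 0, 0, 0, 0, 0, 0, 0, 0, 0, 0, 0, 0, 0, 0, 0, 0, 0, 0, 0, 0, 0, 0, 0, 0, 0, 0, 0, 0, 0, 0, 0, 0, 0]' > m.json && python3 -m crank m.json
echo '[0, 0, 0, -0.025, 0, 0, 0, 0, 0, 0, -0.025, 0, 0, 0, 0, 0, 0, -0.025, 0, 0, 0, 0, 0, 0, 0, 0, 0, 0]' > m.json && python3 -m crank m.json
```

```text
time: 30.55
tool_pos: [0.5658, 0.3025, 0.1593]
tool_rot: [0.001, 0.0, 1.0, 0.0]
contact_force: [0.1, 0.3, 0.5]
gripper_width: 0.802
grasp_force: 0.0
time: 31.18
tool_pos: [0.5659, 0.303, 0.1597]
tool_rot: [0.001, -0.0, 1.0, 0.0]
contact_force: [0.2, -0.4, 6.6]
gripper_width: 0.358
grasp_force: 59.5
time: 31.68
tool_pos: [0.5656, 0.3033, 0.2341]
tool_rot: [0.001, -0.0, 1.0, 0.001]
contact_force: [0.0, -0.5, -3.9]
gripper_width: 0.35
grasp_force: 60.2
```

```bash
echo '[0, -0.0048, -0.0552, 0, 0, 0, 0, 0, -0.0048, -0.0552, 0, 0, 0, 0, 0, -0.0048, -0.0552, 0, 0, 0, 0, 0, -0.0048, -0.0552, 0, 0, 0, 0, 0, -0.0048, -0.0552, 0, 0, 0, 0]' > m.json && python3 -m crank m.json
echo '[0, -0.0048, -0.0552, 0, 0, 0, 0, 0, 0, 0, 0, 0, 0, 0, 0, 0, 0, 0.025, 0, 0, 0, 0, 0, 0, 0.025, 0, 0, 0, 0, 0, 0, 0.015, 0, 0, 0]' > m.json && python3 -m crank m.json
echo '[0, 0, 0, 0, 0, 0, 0, 0, 0, 0, 0, 0, 0, 0, 0, 0, 0, 0, 0, 0, 0]' > m.json && python3 -m crank m.json
```

```text
time: 32.3
tool_pos: [0.5877, 0.0254, 0.2299]
tool_rot: [-0.002, -0.0, 1.0, 0.0]
contact_force: [0.5, 0.0, -3.4]
gripper_width: 0.35
grasp_force: 60.7
time: 32.92
tool_pos: [0.592, -0.0271, 0.1641]
tool_rot: [-0.003, -0.001, 1.0, 0.001]
contact_force: [-0.4, -0.4, -4.2]
gripper_width: 0.354
grasp_force: 61.2
time: 33.3
tool_pos: [0.5947, -0.0283, 0.1694]
tool_rot: [0.001, -0.0, 1.0, -0.0]
contact_force: [0.4, -0.3, -5.1]
gripper_width: 0.354
grasp_force: 61.2
```

```bash
echo '[0, 0, 0, 0.006, 0, 0, 0, 0, 0, 0, 0, 0, 0, 0, 0, 0, 0, 0, 0, 0, 0]' > m.json && python3 -m crank m.json
echo '[0, 0, 0, 0.002, 0, 0, 0, 0, 0, 0, 0, 0, 0, 0, 0, 0, 0, 0, 0, 0, 0]' > m.json && python3 -m crank m.json
echo '[0, 0, 0, 0.0015, 0, 0, 0, 0, 0, 0, 0, 0, 0, 0, 0, 0, 0, 0, 0, 0, 0]' > m.json && python3 -m crank m.json
```

```text
time: 33.67
tool_pos: [0.5938, -0.0284, 0.1618]
tool_rot: [-0.0, -0.0, 1.0, -0.0]
contact_force: [0.1, -0.3, -3.9]
gripper_width: 0.352
grasp_force: 61.5
time: 34.05
tool_pos: [0.5947, -0.0285, 0.1618]
tool_rot: [0.001, -0.0, 1.0, -0.0]
contact_force: [-1.8, 1.4, 6.3]
gripper_width: 0.353
grasp_force: 62.2
time: 34.42
tool_pos: [0.5952, -0.0286, 0.1618]
tool_rot: [0.002, -0.0, 1.0, -0.0]
contact_force: [-2.0, -0.0, 10.6]
gripper_width: 0.354
grasp_force: 62.8
```

```bash
echo '[0.8, 0, 0, 0, 0, 0, 0, 0.8, 0, 0, 0, 0, 0, 0, 0.8, 0, 0, -0.03, 0, 0, 0, 0.8, 0, 0, -0.03, 0, 0, 0, 0.8, 0, 0, -0.03, 0, 0, 0]' > m.json && python3 -m crank m.json
echo '[0.8, 0.0283, 0.0443, 0, 0, 0, 0, 0.8, 0.0283, 0.0443, 0, 0, 0, 0, 0.8, 0.0283, 0.0443, 0, 0, 0, 0, 0.8, 0.0283, 0.0443, 0, 0, 0, 0]' > m.json && python3 -m crank m.json
echo '[0.8, 0.0283, 0.0443, 0, 0, 0, 0, 0.8, 0.0283, 0.0443, 0, 0, 0, 0, 0.8, 0.0283, 0.0443, 0, 0, 0, 0, 0.8, 0.0283, 0.0443, 0, 0, 0, 0, 0.8, 0, 0, 0, 0, 0, 0]' > m.json && python3 -m crank m.json
echo '[0.8, 0, 0, 0, 0, 0, 0, 0.8, 0, 0, 0, 0, 0, 0]' > m.json && python3 -m crank m.json
```

```text
time: 35.05
tool_pos: [0.5936, -0.0283, 0.2485]
tool_rot: [-0.0, -0.0, 1.0, 0.0]
contact_force: [0.2, -0.1, -0.4]
gripper_width: 0.797
grasp_force: 0.0
time: 35.55
tool_pos: [0.4794, 0.15, 0.2478]
tool_rot: [-0.0, 0.0, 1.0, 0.0]
contact_force: [0.1, 0.9, -0.5]
gripper_width: 0.801
grasp_force: 0.0
time: 36.17
tool_pos: [0.3654, 0.3281, 0.2478]
tool_rot: [-0.0, -0.003, 1.0, 0.0]
contact_force: [0.1, 0.2, -0.3]
gripper_width: 0.799
grasp_force: 0.0
time: 36.42
tool_pos: [0.368, 0.3251, 0.2481]
tool_rot: [-0.0, 0.001, 1.0, -0.0]
contact_force: [-0.4, 0.7, 0.3]
gripper_width: 0.804
grasp_force: 0.0
```

```bash
echo '[0.8, 0, 0.0005, 0.03, 0, 0, 0, 0.8, 0, 0, 0.03, 0, 0, 0, 0.8, 0, 0, 0.03, 0, 0, 0, 0.8, 0, 0, 0.0125, 0, 0, 0, 0.8, 0, 0, 0, 0, 0, 0]' > m.json && python3 -m crank m.json
echo '[0, 0, 0, 0, 0, 0, 0, 0, 0, 0, 0, 0, 0, 0, 0, 0, 0, 0, 0, 0, 0, 0, 0, 0, 0, 0, 0, 0, 0, 0, 0, 0, 0, 0, 0]' > m.json && python3 -m crank m.json
echo '[0, 0, 0, -0.025, 0, 0, 0, 0, 0, 0, -0.025, 0, 0, 0, 0, 0, 0, -0.01, 0, 0, 0, 0, 0, 0, 0, 0, 0, 0]' > m.json && python3 -m crank m.json
```

```text
time: 37.05
tool_pos: [0.3674, 0.3258, 0.1452]
tool_rot: [-0.001, 0.001, 1.0, -0.0]
contact_force: [0.5, -0.2, -0.3]
gripper_width: 0.802
grasp_force: 0.0
time: 37.67
tool_pos: [0.3683, 0.327, 0.1477]
tool_rot: [0.001, -0.0, 1.0, 0.0]
contact_force: [-0.3, -1.5, 6.4]
gripper_width: 0.4
grasp_force: 59.7
time: 38.17
tool_pos: [0.3674, 0.3267, 0.2059]
tool_rot: [0.0, -0.0, 1.0, 0.0]
contact_force: [-1.0, 0.1, -2.8]
gripper_width: 0.403
grasp_force: 60.2
```

```bash
echo '[0, -0.0221, -0.0426, 0, 0, 0, 0, 0, -0.0221, -0.0426, 0, 0, 0, 0, 0, -0.0221, -0.0426, 0, 0, 0, 0, 0, -0.0221, -0.0426, 0, 0, 0, 0]' > m.json && python3 -m crank m.json
echo '[0, -0.0221, -0.0426, 0, 0, 0, 0, 0, -0.0221, -0.0426, 0, 0, 0, 0, 0, -0.0221, -0.0426, 0, 0, 0, 0, 0, 0, 0, 0, 0, 0, 0, 0, 0, 0, 0.02, 0, 0, 0]' > m.json && python3 -m crank m.json
echo '[0, 0, 0, 0.025, 0, 0, 0, 0, 0, 0, 0.005, 0, 0, 0, 0, 0, 0, 0, 0, 0, 0, 0, 0, 0, 0, 0, 0, 0, 0, 0, 0, 0, 0, 0, 0]' > m.json && python3 -m crank m.json
```

```text
time: 38.67
tool_pos: [0.4554, 0.1547, 0.204]
tool_rot: [-0.001, -0.0, 1.0, -0.0]
contact_force: [1.0, 0.8, -2.4]
gripper_width: 0.4
grasp_force: 60.6
time: 39.3
tool_pos: [0.5226, 0.0285, 0.1856]
tool_rot: [0.001, 0.0, 1.0, 0.0]
contact_force: [-0.2, -0.2, -1.8]
gripper_width: 0.401
grasp_force: 61.1
time: 39.92
tool_pos: [0.5227, 0.0285, 0.1569]
tool_rot: [0.001, -0.0, 1.0, -0.0]
contact_force: [-0.3, 0.1, -2.6]
gripper_width: 0.4
grasp_force: 60.9
```

```bash
echo '[0, 0, 0, 0.005, 0, 0, 0, 0, 0, 0, 0, 0, 0, 0, 0, 0, 0, 0, 0, 0, 0]' > m.json && python3 -m crank m.json
echo '[0, 0, 0, 0.002, 0, 0, 0, 0, 0, 0, 0, 0, 0, 0, 0, 0, 0, 0, 0, 0, 0]' > m.json && python3 -m crank m.json
echo '[0, 0, 0, 0.0015, 0, 0, 0, 0, 0, 0, 0, 0, 0, 0, 0, 0, 0, 0, 0, 0, 0]' > m.json && python3 -m crank m.json
```

```text
time: 40.3
tool_pos: [0.522, 0.0283, 0.1507]
tool_rot: [-0.0, -0.0, 1.0, 0.0]
contact_force: [-0.4, 0.3, -1.6]
gripper_width: 0.4
grasp_force: 61.0
time: 40.67
tool_pos: [0.5227, 0.0282, 0.1497]
tool_rot: [0.001, -0.0, 1.0, -0.0]
contact_force: [-0.6, -1.3, 3.2]
gripper_width: 0.399
grasp_force: 61.6
time: 41.05
tool_pos: [0.5233, 0.0282, 0.1497]
tool_rot: [0.001, -0.0, 1.0, -0.0]
contact_force: [-2.0, -1.6, 9.5]
gripper_width: 0.402
grasp_force: 62.4
```

```bash
echo '[0.8, 0, 0, 0, 0, 0, 0, 0.8, 0, 0, 0, 0, 0, 0, 0.8, 0, 0, -0.035, 0, 0, 0, 0.8, 0, 0, -0.035, 0, 0, 0, 0.8, 0, 0, -0.033, 0, 0, 0]' > m.json && python3 -m crank m.json
echo '[0.8, 0.0111, 0.0575, 0, 0, 0, 0, 0.8, 0.0111, 0.0575, 0, 0, 0, 0, 0.8, 0.0111, 0.0575, 0, 0, 0, 0, 0.8, 0.0111, 0.0575, 0, 0, 0, 0, 0.8, 0.0111, 0.0575, 0, 0, 0, 0]' > m.json && python3 -m crank m.json
echo '[0.8, 0, 0, 0, 0, 0, 0, 0.8, 0, 0, 0, 0, 0, 0, 0.8, 0, 0, 0, 0, 0, 0]' > m.json && python3 -m crank m.json
```

```text
time: 41.68
tool_pos: [0.5218, 0.0285, 0.2507]
tool_rot: [-0.0, -0.0, 1.0, 0.0]
contact_force: [0.4, -0.8, 0.4]
gripper_width: 0.8
grasp_force: 0.0
time: 42.3
tool_pos: [0.4657, 0.3177, 0.2497]
tool_rot: [-0.0, -0.0, 1.0, -0.0]
contact_force: [1.7, 0.6, -0.6]
gripper_width: 0.801
grasp_force: 0.0
time: 42.68
tool_pos: [0.4668, 0.3148, 0.25]
tool_rot: [-0.0, 0.001, 1.0, -0.0]
contact_force: [0.2, -0.5, -0.9]
gripper_width: 0.801
grasp_force: 0.0
```

```bash
echo '[0.8, 0, 0.0007, 0.03, 0, 0, 0, 0.8, 0, 0, 0.03, 0, 0, 0, 0.8, 0, 0, 0.0275, 0, 0, 0, 0.8, 0, 0, 0, 0, 0, 0, 0.8, 0, 0, 0, 0, 0, 0]' > m.json && python3 -m crank m.json
echo '[0, 0, 0, 0, 0, 0, 0, 0, 0, 0, 0, 0, 0, 0, 0, 0, 0, 0, 0, 0, 0, 0, 0, 0, 0, 0, 0, 0, 0, 0, 0, 0, 0, 0, 0]' > m.json && python3 -m crank m.json
echo '[0, 0, 0, -0.025, 0, 0, 0, 0, 0, 0, -0.025, 0, 0, 0, 0, 0, 0, -0.01, 0, 0, 0, 0, 0, 0, 0, 0, 0, 0]' > m.json && python3 -m crank m.json
```

```text
time: 43.3
tool_pos: [0.4674, 0.3162, 0.1641]
tool_rot: [0.001, 0.001, 1.0, 0.0]
contact_force: [0.3, 0.8, -0.0]
gripper_width: 0.801
grasp_force: 0.0
time: 43.92
tool_pos: [0.4675, 0.3167, 0.1646]
tool_rot: [0.001, -0.0, 1.0, 0.0]
contact_force: [0.1, -2.3, 6.6]
gripper_width: 0.402
grasp_force: 59.4
time: 44.42
tool_pos: [0.4665, 0.3167, 0.2228]
tool_rot: [0.0, -0.0, 1.0, 0.0]
contact_force: [0.0, -0.0, -3.5]
gripper_width: 0.404
grasp_force: 60.4
```

```bash
echo '[0, -0.022, -0.0423, 0, 0, 0, 0, 0, -0.022, -0.0423, 0, 0, 0, 0, 0, -0.022, -0.0423, 0, 0, 0, 0, 0, -0.022, -0.0423, 0, 0, 0, 0, 0, -0.022, -0.0423, 0, 0, 0, 0]' > m.json && python3 -m crank m.json
echo '[0, 0, 0, 0, 0, 0, 0, 0, 0, 0, 0.025, 0, 0, 0, 0, 0, 0, 0.025, 0, 0, 0, 0, 0, 0, 0, 0, 0, 0, 0, 0, 0, 0, 0, 0, 0]' > m.json && python3 -m crank m.json
echo '[0, 0, 0, 0.004, 0, 0, 0, 0, 0, 0, 0, 0, 0, 0, 0, 0, 0, 0, 0, 0, 0]' > m.json && python3 -m crank m.json
```

```text
time: 45.05
tool_pos: [0.5762, 0.1037, 0.2206]
tool_rot: [-0.001, -0.0, 1.0, 0.0]
contact_force: [-0.0, 0.3, -3.8]
gripper_width: 0.402
grasp_force: 60.8
time: 45.68
tool_pos: [0.5764, 0.1057, 0.173]
tool_rot: [-0.0, -0.0, 1.0, 0.0]
contact_force: [0.2, -0.2, -2.8]
gripper_width: 0.404
grasp_force: 61.3
time: 46.05
tool_pos: [0.5767, 0.1051, 0.1692]
tool_rot: [0.0, -0.0, 1.0, 0.0]
contact_force: [0.1, -0.3, -3.3]
gripper_width: 0.401
grasp_force: 61.3
```

```bash
echo '[0, 0, 0, 0.002, 0, 0, 0, 0, 0, 0, 0, 0, 0, 0, 0, 0, 0, 0, 0, 0, 0]' > m.json && python3 -m crank m.json
echo '[0, 0, 0, 0.0015, 0, 0, 0, 0, 0, 0, 0, 0, 0, 0, 0, 0, 0, 0, 0, 0, 0]' > m.json && python3 -m crank m.json
```

```text
time: 46.42
tool_pos: [0.5766, 0.1051, 0.1668]
tool_rot: [-0.0, -0.0, 1.0, -0.0]
contact_force: [-0.1, -0.0, -1.8]
gripper_width: 0.397
grasp_force: 61.3
time: 46.8
tool_pos: [0.5773, 0.105, 0.1666]
tool_rot: [0.001, -0.0, 1.0, -0.0]
contact_force: [0.4, -1.5, 5.4]
gripper_width: 0.4
grasp_force: 61.8
```

Contact made; release, retreat up and to the left, then compare with the start.

```bash
echo '[0.8, 0, 0, 0, 0, 0, 0, 0.8, 0, 0, 0, 0, 0, 0, 0.8, 0, 0, -0.03, 0, 0, 0, 0.8, 0, 0, -0.03, 0, 0, 0, 0.8, 0, 0, -0.03, 0, 0, 0]' > m.json && python3 -m crank m.json
echo '[0.8, 0.03, 0.05, 0, 0, 0, 0, 0.8, 0.03, 0.05, 0, 0, 0, 0, 0.8, 0.03, 0.05, 0, 0, 0, 0, 0.8, 0.03, 0.05, 0, 0, 0, 0, 0.8, 0, 0, 0, 0, 0, 0]' > m.json && python3 -m crank m.json
echo '[0.8, 0, 0, 0, 0, 0, 0, 0.8, 0, 0, 0, 0, 0, 0, 0.8, 0, 0, 0, 0, 0, 0]' > m.json && python3 -m crank m.json
python3 - <<'E'
from h import *
for c in ["scene","side"]:
    im,d1=manip.grab_frame(c); cv2.imwrite(f"pics/{c}5.png",im[...,::-1]); d0=np.load(c+"0.npy")
    for n,x,y,a,b in [("w",.535,-.296,.08,.14),("can",.594,-.028,.14,.18),("rnd",.577,.105,.14,.18),("sq",.522,.029,.13,.165)]:
        for t,d in (("0",d0),("1",d1)):
            X=cloud(c,d); p=X[(d>0)&(np.hypot(X[...,0]-x,X[...,1]-y)<.03)&(X[...,2]>a)&(X[...,2]<b)]
            if len(p): print(c,n,t,len(p),((p.min(0)+p.max(0))/2).round(4),p.max(0)[2].round(3),p.mean(0).round(4))
E
```

```text
time: 47.42
tool_pos: [0.5763, 0.1051, 0.2555]
tool_rot: [-0.0, -0.0, 1.0, 0.0]
contact_force: [0.3, 0.1, 1.0]
gripper_width: 0.803
grasp_force: 0.0
time: 48.05
tool_pos: [0.4543, 0.3077, 0.2548]
tool_rot: [-0.0, -0.003, 1.0, 0.0]
contact_force: [1.1, -0.3, -0.5]
gripper_width: 0.8
grasp_force: 0.0
time: 48.42
tool_pos: [0.4572, 0.3041, 0.2552]
tool_rot: [-0.0, 0.001, 1.0, -0.0]
contact_force: [-0.6, -0.0, -0.2]
gripper_width: 0.796
grasp_force: 0.0
scene w 1 427 [ 0.5377 -0.2943  0.1069] 0.134 [ 0.5441 -0.2907  0.1083]
scene can 0 266 [ 0.5973 -0.0259  0.1541] 0.168 [ 0.6019 -0.0241  0.1582]
scene can 1 266 [ 0.5936 -0.0278  0.1536] 0.167 [ 0.6    -0.0258  0.1579]
scene rnd 0 375 [0.5792 0.1038 0.1568] 0.174 [0.5855 0.105  0.1614]
scene rnd 1 372 [0.5779 0.1027 0.1571] 0.174 [0.5848 0.1034 0.1618]
scene sq 0 298 [0.5253 0.0293 0.144 ] 0.158 [0.53   0.0309 0.148 ]
scene sq 1 294 [0.5258 0.0294 0.1441] 0.158 [0.5315 0.0311 0.1483]
side w 1 290 [ 0.5336 -0.2947  0.1065] 0.133 [ 0.5334 -0.2861  0.106 ]
side can 0 222 [ 0.5927 -0.0254  0.1532] 0.166 [ 0.5925 -0.0194  0.156 ]
side can 1 222 [ 0.5907 -0.0267  0.1535] 0.167 [ 0.5903 -0.0206  0.1561]
side rnd 0 374 [0.5753 0.1049 0.1561] 0.172 [0.5746 0.1119 0.1599]
side rnd 1 383 [0.5747 0.1018 0.1558] 0.171 [0.574  0.11   0.1601]
side sq 0 297 [0.5206 0.0293 0.1435] 0.157 [0.5206 0.0364 0.147 ]
side sq 1 292 [0.5223 0.0292 0.1436] 0.157 [0.5221 0.036  0.1468]
```

View pics/scene5.png

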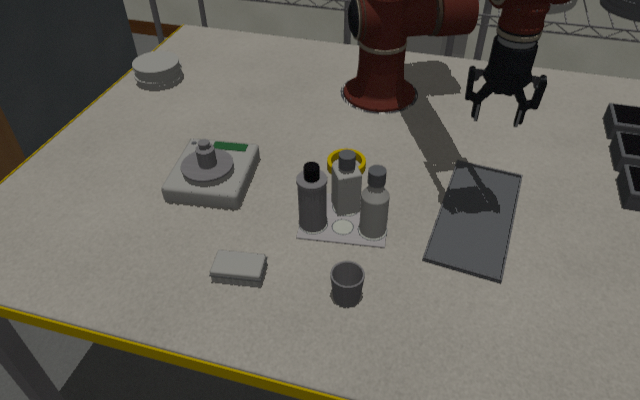

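The picture shows all three containers upright on their seats, canister (312,200), square bottle (346,185) and round bottle (375,205), each within about 3 mm of its start. The weight stands mid-pan at (206,155), and the gripper is clear of everything.

```bash
python3 -c "from plant import manip; print(manip.job_done())"
```

```text
the job is handed in; nothing more can be done
None
```

The job is handed in: the check weight stands in the middle of the balance pan, and by the camera depth readings all three containers are upright within about 3 mm of where they started; the run took about 48 s of the 128 s, and the hand-in printed no verdict.

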